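Unhasp and open the blue rivet chest

TASK

The counted rivets are about to go back into the blue-lidded rivet chest: flip the hasp of that chest off its staple and swing it well past upright towards the chest's front, clear of the lid, while the lid stays shut. Then raise the blue lid until it stands wide open, and let go. Leave the red-lidded chest shut with its hasp down.

Things in the scene. Friction and masses are not known exactly. Their poses are not given: they have to be found in the camera images.
- blue_chest: fixed grey steel box with a blue lid, 156 (x) x 180 (y) x 86 (z) mm; origin: centre of its underside; x to its back, y to its left, z up; its front (-x) faces the robot within 20 degrees. The front 36 mm of its top is a fixed deck that carries the hasp; the lid covers the rest, level with it. Hasp hinge: line x -70, z 90 mm, along y. Lid hinge: line x 78, z 83 mm, along y.
- blue_hasp_bar (a point): centre of the brass crossbar (14 mm diameter, 36 mm long, along chest y) on the free end of the blue chest's hasp, a steel strap 26 mm wide; when down it is at x -2, y -45, z 116 mm of the chest, 30 mm above the lid, 73 mm from the hasp hinge; a wire staple 18 mm tall stands 27 mm before it. Pinched across its two ends it can turn between the fingers.
- blue_lid_handle (a point): centre of the white crossbar handle (14 mm diameter, 36 mm long, along chest y, on two posts) on the blue lid; with the lid shut it is at x -20, y +45, z 114 mm of the chest, 28 mm above the lid, 103 mm from the lid hinge. Pinched across its two ends it can turn between the fingers.
- blue_hasp (a joint): angle of the blue chest's hasp, rad: 0 (up to 0.08 at the start) lying over the staple, 1.57 upright, stop at 2.6 leaning out over the chest's front. Its free end goes up and then towards the chest's front (-x). Stiff hinge (0.05 N m): it stays where it is left.
- blue_lid (a joint): angle of the blue lid, rad: 0 shut, 1.57 upright, stop at 1.75. Its front edge goes up and towards the chest's back (+x). About 0.25 kg, stiff hinge (0.3 N m): it stays where it is left; lifting it takes about 5 N at the handle.
- red_chest: the other rivet chest, of the same make and size (origin and axes too) but with a red lid, beside the blue one; not to be opened.
- red_hasp (a joint): angle of the red chest's hasp, rad: as for the blue one, 0 to 0.08 at the start.
- red_lid (a joint): angle of the red lid, rad: 0 shut.

How it is judged:
By the outcome, as a careful person would: the job done as asked, in the order asked, and still so for the second after the job is handed in, with the robot touching nothing.
It also fails if it takes over 51 s, if anything falls off the work surface, if the arm or the gripper's body presses on something with over 40 N, if the wrist force passes 120 N, or if a joint passes its speed limit or range.

ROBOT

A 6-joint arm with a two-finger parallel gripper is mounted at the origin on the work surface. World frame = base frame: x ahead of the robot, y to its left, z up, the work surface at z = 0. Lengths are in mm, angles in degrees, forces in N, time in s.
With the tool pointing down it reaches from about 300 to 850 mm from the base axis. Payload 4.2 kg.
Tool frame: the origin (TCP) lies on the centre line of the jaws, within the pads' length; the fingertips stand 14 mm ahead of it and the grasp point (between the pads) lies 5 mm behind it; x points along the fingers, y is the direction in which the jaws open and shut, and the axes are right-handed (so a half turn about x gives the same grasp; the last joint's range is limited). The gripper opens to 91 mm and grips with 3 to 60 N. Pads are 32 mm wide; open, the fingers measure 118 mm over their backs; the gripper's body (76 mm by 178 mm) begins 60 mm behind the grasp point.
Start: joints at [-69.958, 18.312, 89.639, -0, 72.044, -1.146], TCP at [207.825, -536.144, 227.976] pointing down, gripper open.
Joint ranges: [-177.97, 177.97], [-48.28, 115.42], [12.27, 149.76], [-77.06, 257.06], [2.81, 150.46], [-146.56, 146.56]. Speed limits (degrees/s): [147.25, 147.25, 180, 180, 180, 180].

INTERFACE

Orientations are given as [roll, pitch, yaw] about the fixed x, y, z axes, in that order (R = Rz(yaw) Ry(pitch) Rx(roll)).
In Python, from workcell import readout, optics, env gives the robot as it stands.
- The arm moves only by the shell command python3 -m creep 'ROWS' [OPENING] [FORCE]. ROWS is JSON, a list of rows, each an object with "translation": the shift along the world's x, y, z in cm, a list of three; "delta_rot": the turn, a rotation vector about the world's x, y, z in rad, a list of three. In form: [{"translation": [dx, dy, dz], "delta_rot": [rx, ry, rz]}, ...]. A call has 1 to 5 rows; each row shifts and turns the commanded pose from where the row before left it; what a row does not reach is not made up. A row lasts 1/12 s, in which the tool goes at most 41.7 mm and 7.16 degrees, less where a joint would pass 70% of its speed; a pose out of reach is approached as far as the arm can. A call with a gripper value outside its range is refused whole. OPENING is the gripper's target within -1 to 1 (fully open at 1, half-way at 0, shut at -1), set as the call begins (- or left out, the last holds). The fingers move at their own pace and stop on an object; FORCE is the grip in N (left out, the last holds). Time passes only in rows, so rows that do not move let the fingers close. It gives the time, the measured TCP pose, the force and the opening at its end, in the units of the state.
- readout.state(): the state, without advancing time (a new reading comes with each control period).
- optics.grab_frame(name): name is "scene" or "side" or "wrist"; returns (picture, depth): 480x640x3 uint8, red, green, blue; 480x640 float32, mm along the optical axis (not along the pixel's ray), 0 where there is no reading.
- optics.camera_params(name): a dict with "mtx" (3x3 intrinsics, pixels), "k1" (the pictures are not rectified: a ray, as slopes to the right and down, at radius r is drawn at 1 + k1 r^2 times it, then the intrinsics apply), "R" (3x3) and "t" (3): a world point X has camera coordinates R X + t. Camera axes: x right, y down, z forward; pixel columns grow to the right and rows downward; lengths in mm; the calibration is good to about 2 mm. A picture is of the moment at which its call begins: read the wrist's pose just before it. camera_params takes no time and is no camera call; for the wrist camera it gives the pose at the moment of the call.
- env.job_done(): hands the job in, once; it reports no verdict.
The state is a dict: "time_s": time; "qpos": joint angles; "qvel": joint speeds; "effort": joint torques, N m; "ee_pos": TCP position; "ee_rot": TCP orientation; "force": force on the tool from outside, world axes, zero at the start; "torque": the same for the moment, N m; "gripper_width": finger opening in mm.
Only numpy, scipy, OpenCV 4.12 (cv2) and the standard library are available. Lean on these libraries where they do the work, as an engineer would, in place of code of your own. Each camera call takes 0.05 s, during which the arm holds its last target.

## Working session

There is one attempt and no reset: what is moved stays moved. The work goes in short steps, Python scripts to look and compute and a shell command to move; the robot and the scene stay as the last step left them, time stands still between calls to the robot, and variables do not carry over. Pictures are saved under pics/ and viewed, and the job is handed in when it is done.

```bash
ls; mkdir -p pics
python3 - <<'E'
from workcell import readout, optics
import cv2
print(readout.state())
for n in ("scene","side"):
    p,d=optics.grab_frame(n); cv2.imwrite(f"pics/{n}0.png",p[:,:,::-1])
    import numpy as np; np.save(f"{n}0.npy",d)
    c=optics.camera_params(n); print(n,c)
E
```

```text
pics
{'time_s': 0.0, 'qpos': array([-6.99570522e+01,  1.83505449e+01,  8.97054387e+01, -1.48308480e-04,
        7.20421573e+01, -1.14328522e+00]), 'qvel': array([-0.03885159, -0.02439949,  0.026529  ,  0.00781028, -0.01235502,
        0.06779686]), 'effort': array([ 1.31067907e-03, -4.12454760e+01, -2.31971633e+01,  7.29141897e-02,
        4.56155010e-02, -1.34737538e-04]), 'ee_pos': array([ 207.67025448, -535.68899735,  227.1377881 ]), 'ee_rot': array([-91.0609649 ,  89.90185908, 110.12531396]), 'force': array([-0.15639271,  0.23880366, -0.26712321]), 'torque': array([ 0.01507507, -0.02991712, -0.03324282]), 'gripper_width': 90.72674335592187}
scene {'mtx': array([[551.73342655,   0.        , 318.72699214],
       [  0.        , 551.73342655, 245.89201436],
       [  0.        ,   0.        ,   1.        ]]), 'k1': -0.17271719231335067, 'R': array([[-0.36329689,  0.93146565,  0.01967534],
       [ 0.58989298,  0.24631776, -0.76899534],
       [-0.72113913, -0.26776727, -0.63895152]]), 't': array([ 213.54503058, -243.40749516, 1283.56297011])}
side {'mtx': array([[514.30895897,   0.        , 309.56874268],
       [  0.        , 514.30895897, 234.23082761],
       [  0.        ,   0.        ,   1.        ]]), 'k1': -0.018952748737560518, 'R': array([[-0.68236463, -0.73081354,  0.01703145],
       [-0.56368509,  0.51119579, -0.64879734],
       [ 0.46544348, -0.45231673, -0.76077063]]), 't': array([378.80565834, 374.78847305, 554.84695518])}
```

View pics/scene0.png

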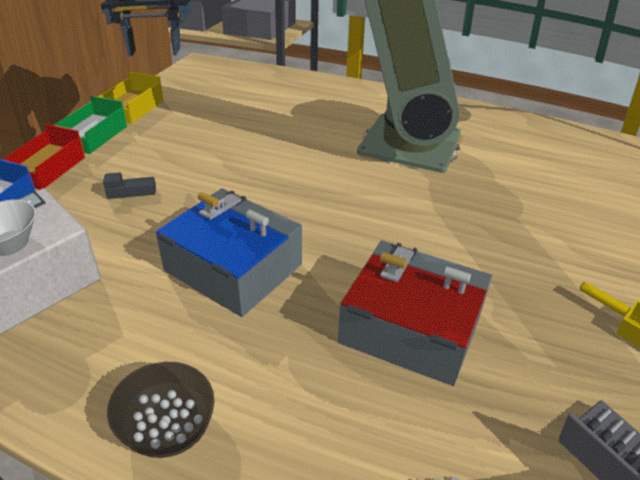

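View pics/side0.png

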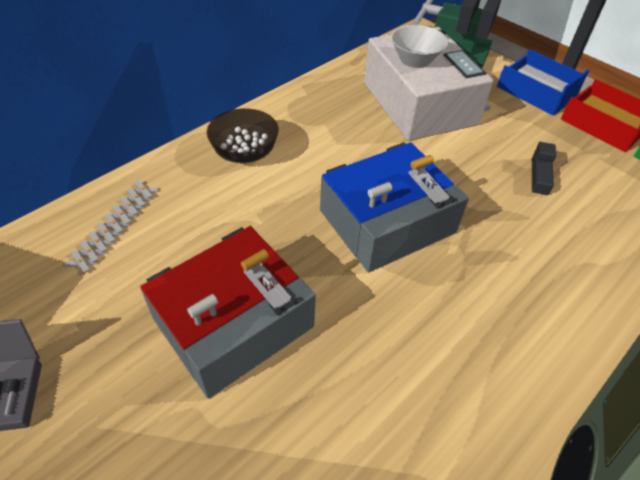

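The scene view has the blue chest at about (230,250) and the red one at (415,310). In the side view, blue is at (393,205) and red at (230,310). I'll enlarge the blue chest in both views.

Run:
```python
import cv2
a=cv2.imread("pics/scene0.png")[170:320,140:320]; cv2.imwrite("pics/sc_crop.png",cv2.resize(a,None,fx=4,fy=4,interpolation=cv2.INTER_CUBIC))
a=cv2.imread("pics/side0.png")[135:275,310:480]; cv2.imwrite("pics/si_crop.png",cv2.resize(a,None,fx=4,fy=4,interpolation=cv2.INTER_CUBIC))
```

```text
(no output)
```

View pics/sc_crop.png

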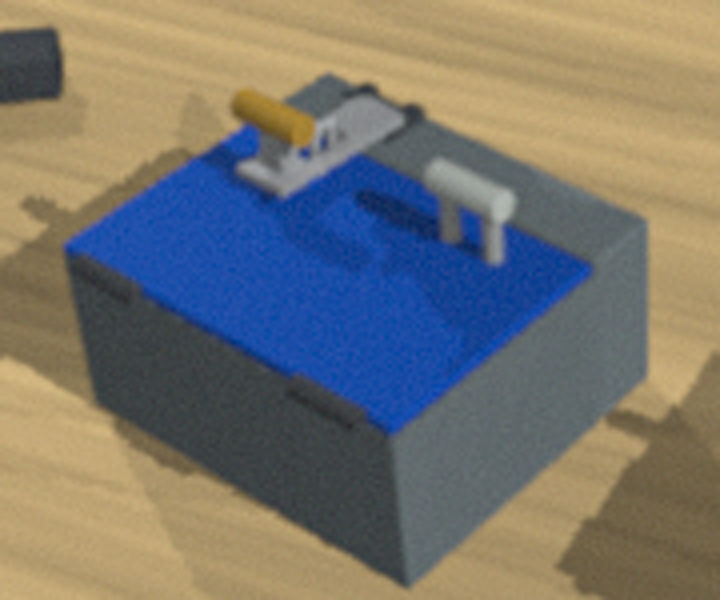

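View pics/si_crop.png

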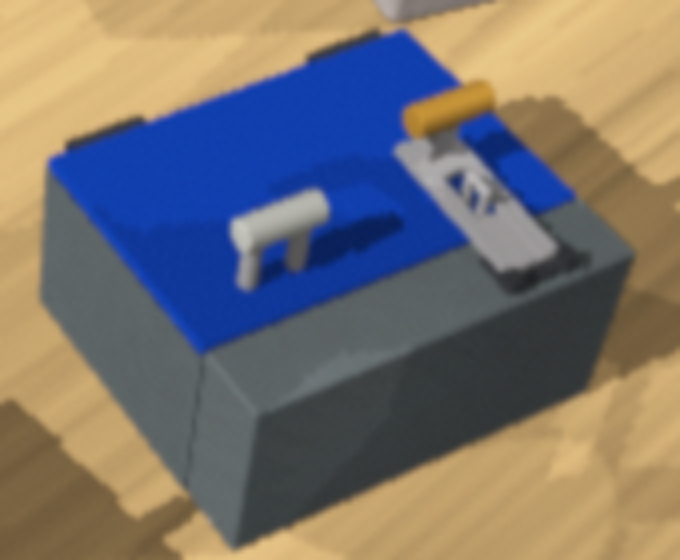

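```bash
cat > h.py <<'E'
import numpy as np
from scipy.optimize import least_squares
from scipy.spatial.transform import Rotation as Ro
from workcell import optics, readout
def proj(c,X):
    X=np.atleast_2d(X)@np.array(c["R"]).T+c["t"]; s=X[:,:2]/X[:,2:]
    s=s*(1+c["k1"]*(s**2).sum(1,keepdims=True)); m=c["mtx"]
    return s*[m[0,0],m[1,1]]+[m[0,2],m[1,2]]
def chest(p,X):
    c,s=np.cos(p[2]),np.sin(p[2]); return np.atleast_2d(X)@np.array([[c,-s,0],[s,c,0],[0,0,1]]).T+[p[0],p[1],0]
E
python3 - <<'E'
from h import *
S={(-78,90,86):(648,218),(-78,90,0):(645,375),(78,90,0):(408,585),(78,90,86):(392,435),(78,-90,86):(68,248),(78,-90,0):(100,400),(-78,-90,86):(330,75),(-42,90,86):(592,268),(-2,-45,116):(273,117),(-20,45,114):(470,190)}
D={(78,90,86):(50,160),(78,-90,86):(405,30),(-78,90,86):(262,412),(-78,90,0):(235,547),(-78,-90,86):(633,255),(-78,-90,0):(588,388),(78,90,0):(42,300),(-42,90,86):(205,352),(-42,-90,86):(575,200),(-2,-45,116):(450,110),(-20,45,114):(280,220)}
cs,cd=optics.camera_params("scene"),optics.camera_params("side")
def r(p,which="sd"):
    o=[]
    if 's' in which: o.append(proj(cs,chest(p,list(S)))-(np.array(list(S.values()))/4+[140,170]))
    if 'd' in which: o.append(proj(cd,chest(p,list(D)))-(np.array(list(D.values()))/4+[310,135]))
    return np.vstack(o).ravel()
for w in("sd","s","d"):
    f=least_squares(r,[550,-150,0],args=(w,)); print(w,f.x,np.degrees(f.x[2]),f.cost)
    if w=="sd": p=f.x; print(f.fun.reshape(-1,2).round(1).tolist()); np.save("p.npy",p)
print(chest(p,[[-2,-45,116],[-20,45,114],[-70,-45,90],[78,45,83],[-78,0,0]]).round(1))
E
```

```text
sd [ 5.45389863e+02 -1.73888034e+02 -2.50549205e-01] -14.355411979687892 32.69469146201951
[[0.5, -0.8], [1.2, -0.2], [-0.2, 0.7], [-0.5, -2.5], [-2.3, -2.0], [-1.8, -0.3], [-1.1, -2.2], [0.7, -2.2], [-0.8, 2.0], [-0.5, -0.6], [-1.4, -0.9], [-0.3, -1.1], [-1.6, 1.1], [-1.0, 2.2], [1.3, -0.7], [-0.2, 1.6], [-1.0, 0.3], [-0.6, -0.2], [1.2, -1.1], [-1.6, 1.3], [-0.2, 0.4]]
s [ 5.46507072e+02 -1.72382685e+02 -2.55820346e-01] -14.657426121591376 15.418871426576738
d [ 5.45450841e+02 -1.75101568e+02 -2.48283576e-01] -14.22560100494816 11.305339968528695
[[ 532.3 -217.   116. ]
 [ 537.2 -125.3  114. ]
 [ 466.4 -200.1   90. ]
 [ 632.1 -149.6   83. ]
 [ 469.8 -154.5    0. ]]
```

```bash
cat >> h.py <<'E'
p=np.load("p.npy") if __import__("os").path.exists("p.npy") else None
def st():
    s=readout.state(); R=Ro.from_euler("xyz",s["ee_rot"],degrees=True); return s,R
def info(Xc,tilt=0):
    """distance (cm) from TCP to chest point grasp, tool vertical, tilt about chest y (deg)"""
    s,R=st(); M=R.as_matrix(); yc=chest(p,[[0,1,0]])[0]-chest(p,[[0,0,0]])[0]
    tx=Ro.from_rotvec(np.radians(tilt)*yc).apply([0,0,-1])
    sg=np.sign(M[:,1]@yc); ty=sg*yc; T=np.column_stack([tx,ty,np.cross(tx,ty)])
    tgt=chest(p,[Xc])[0]+5*tx
    print("t",round(s["time_s"],2),"tcp",s["ee_pos"].round(1),"w",round(s["gripper_width"],1),"F",s["force"].round(1),"q",s["qpos"].round(0))
    print(" tgt",tgt.round(1),"d_cm",((tgt-s["ee_pos"])/10).round(2),"rotvec",(Ro.from_matrix(T)*R.inv()).as_rotvec().round(3))
E
python3 - <<'E'
from h import *
info([-2,-45,116])
E
```

```text
t 0.1 tcp [ 207.7 -535.7  227.2] w 91.0 F [-1.  -0.1 -0.1] q [-70.  18.  90.  -0.  72.  -1.]
 tgt [ 532.3 -217.   111. ] d_cm [ 32.46  31.87 -11.62] rotvec [-0.002 -0.    -0.62 ]
```

```bash
python3 -m creep '[{"translation":[2.7,2.65,0],"delta_rot":[0,0,-0.052]},{"translation":[2.7,2.65,0],"delta_rot":[0,0,-0.052]},{"translation":[2.7,2.65,0],"delta_rot":[0,0,-0.052]},{"translation":[2.7,2.65,0],"delta_rot":[0,0,-0.052]},{"translation":[2.7,2.65,0],"delta_rot":[0,0,-0.052]}]' 1 10
python3 -m creep '[{"translation":[2.7,2.65,0],"delta_rot":[0,0,-0.052]},{"translation":[2.7,2.65,0],"delta_rot":[0,0,-0.052]},{"translation":[2.7,2.65,0],"delta_rot":[0,0,-0.052]},{"translation":[2.7,2.65,0],"delta_rot":[0,0,-0.052]},{"translation":[2.7,2.65,0],"delta_rot":[0,0,-0.052]}]'
python3 -m creep '[{"translation":[2.7,2.65,0],"delta_rot":[0,0,-0.052]},{"translation":[2.7,2.65,0],"delta_rot":[0,0,-0.052]},{"translation":[0,0,0],"delta_rot":[0,0,0]},{"translation":[0,0,0],"delta_rot":[0,0,0]}]'
python3 - <<'E'
from h import *
info([-2,-45,116])
import cv2
c=optics.camera_params("wrist")
pp,d=optics.grab_frame("wrist"); cv2.imwrite("pics/w1.png",pp[:,:,::-1]); np.save("w1.npy",d)
print(proj(c,chest(p,[[-2,-45,116],[-20,45,114],[-42,90,86],[-42,-90,86],[-78,90,86],[-78,-90,86],[-2,-63,116],[-2,-27,116]])).round(0).tolist())
E
```

```text
time_s: 0.52
ee_pos: [343.6, -402.1, 227.6]
ee_rot: [-57.7, 90.0, 128.4]
force: [1.3, -0.1, 0.1]
gripper_width: 91.1
time_s: 0.93
ee_pos: [478.7, -269.5, 227.7]
ee_rot: [-10.0, 90.0, 161.2]
force: [0.4, -1.1, -0.3]
gripper_width: 91.5
time_s: 1.27
ee_pos: [532.6, -216.6, 227.2]
ee_rot: [5.4, 89.9, 171.1]
force: [-0.0, -0.4, -0.3]
gripper_width: 91.5
t 1.27 tcp [ 532.6 -216.6  227.2] w 91.5 F [-0.  -0.4 -0.3] q [-23.  18.  90.  -0.  72.  81.]
 tgt [ 532.3 -217.   111. ] d_cm [ -0.03  -0.04 -11.62] rotvec [-0.    -0.001 -0.   ]
[[320.0, 241.0], [214.0, 261.0], [178.0, 274.0], [368.0, 274.0], [182.0, 309.0], [366.0, 309.0], [342.0, 241.0], [298.0, 241.0]]
```

View pics/w1.png

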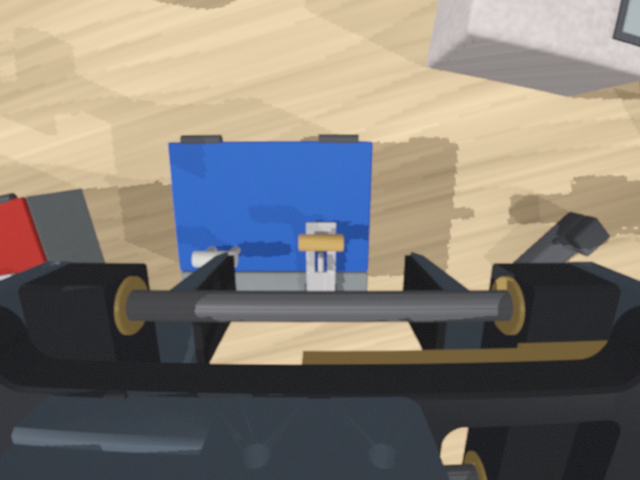

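The wrist view shows the bar at (321,242), where the prediction was (320,241). The handle is at (215,259), predicted (214,261). The fit is good, so I'll descend and pinch.

```bash
python3 -m creep '[{"translation":[0,0,-3],"delta_rot":[0,0,0]},{"translation":[0,0,-3],"delta_rot":[0,0,0]},{"translation":[0,0,-3],"delta_rot":[0,0,0]},{"translation":[0,0,-2.6],"delta_rot":[0,0,0]},{"translation":[0,0,0],"delta_rot":[0,0,0]}]' 1 10
python3 -m creep '[{"translation":[0,0,0],"delta_rot":[0,0,0]},{"translation":[0,0,0],"delta_rot":[0,0,0]},{"translation":[0,0,0],"delta_rot":[0,0,0]},{"translation":[0,0,0],"delta_rot":[0,0,0]},{"translation":[0,0,0],"delta_rot":[0,0,0]}]' -1 10
python3 -m creep '[{"translation":[0,0,0],"delta_rot":[0,0,0]},{"translation":[0,0,0],"delta_rot":[0,0,0]},{"translation":[0,0,0],"delta_rot":[0,0,0]},{"translation":[0,0,0],"delta_rot":[0,0,0]},{"translation":[0,0,0],"delta_rot":[0,0,0]}]'
python3 - <<'E'
from h import *
info([-2,-45,116])
# hasp arc steps in world cm
def pt(a):
    r=np.hypot(68,26); b=np.arctan2(26,68)+a; return chest(p,[[-70+r*np.cos(b),-45,90+r*np.sin(b)]])[0]
A=np.linspace(0,2.35,16)
P=np.array([pt(a) for a in A])
for i in range(15): print(round(A[i+1],2),((P[i+1]-P[i])/10).round(2))
E
```

```text
time_s: 1.73
ee_pos: [527.0, -217.9, 106.9]
ee_rot: [-6.4, 89.3, 158.9]
force: [-1.6, 0.4, -0.6]
gripper_width: 91.5
time_s: 2.15
ee_pos: [532.5, -218.5, 113.4]
ee_rot: [169.0, 89.8, -25.6]
force: [0.3, -1.1, 0.4]
gripper_width: 60.7
time_s: 2.57
ee_pos: [532.0, -217.9, 112.0]
ee_rot: [-113.8, 90.0, 51.6]
force: [0.2, 1.1, 0.7]
gripper_width: 35.9
t 2.57 tcp [ 532.  -217.9  112. ] w 35.9 F [0.2 1.1 0.7] q [-23.  24.  99.   0.  57.  81.]
 tgt [ 532.3 -217.   111. ] d_cm [ 0.03  0.09 -0.1 ] rotvec [-0.     0.     0.004]
0.16 [-0.47  0.12  1.03]
0.31 [-0.62  0.16  0.94]
0.47 [-0.76  0.19  0.83]
0.63 [-0.87  0.22  0.7 ]
0.78 [-0.97  0.25  0.55]
0.94 [-1.04  0.27  0.38]
1.1 [-1.08  0.28  0.21]
1.25 [-1.1   0.28  0.03]
1.41 [-1.1   0.28 -0.14]
1.57 [-1.06  0.27 -0.32]
1.72 [-1.    0.26 -0.48]
1.88 [-0.91  0.23 -0.64]
2.04 [-0.81  0.21 -0.78]
2.19 [-0.68  0.17 -0.9 ]
2.35 [-0.53  0.14 -1.  ]
```

```bash
python3 -m creep '[{"translation":[-0.47,0.12,1.03],"delta_rot":[0,0,0]},{"translation":[-0.62,0.16,0.94],"delta_rot":[0,0,0]},{"translation":[-0.76,0.19,0.83],"delta_rot":[0,0,0]},{"translation":[-0.87,0.22,0.7],"delta_rot":[0,0,0]},{"translation":[-0.97,0.25,0.55],"delta_rot":[0,0,0]}]'
python3 - <<'E'
from h import *
info([-70+72.8*np.cos(.365+.78),-45,90+72.8*np.sin(.365+.78)])
E
```

```text
time_s: 2.98
ee_pos: [493.1, -208.0, 152.7]
ee_rot: [-15.7, 89.9, 149.7]
force: [-0.6, 1.9, -7.9]
gripper_width: 35.5
t 2.98 tcp [ 493.1 -208.   152.7] w 35.5 F [-0.6  1.9 -7.9] q [-24.  18. 101.   0.  61.  80.]
 tgt [ 495.5 -207.6  151.3] d_cm [ 0.24  0.04 -0.14] rotvec [-0.001 -0.002  0.004]
```

```bash
python3 -m creep '[{"translation":[-0.95,0.25,0.3],"delta_rot":[0,0,0]},{"translation":[-1.08,0.28,0.2],"delta_rot":[0,0,0]},{"translation":[-1.1,0.28,0.03],"delta_rot":[0,0,0]},{"translation":[-1.1,0.28,-0.14],"delta_rot":[0,0,0]},{"translation":[-1.06,0.27,-0.32],"delta_rot":[0,0,0]}]'
python3 - <<'E'
from h import *
info([-70+72.8*np.cos(.365+1.57),-45,90+72.8*np.sin(.365+1.57)])
E
```

```text
time_s: 3.4
ee_pos: [442.5, -195.0, 154.5]
ee_rot: [-177.6, 89.7, -12.2]
force: [3.4, 3.6, -2.5]
gripper_width: 35.5
t 3.4 tcp [ 442.5 -195.   154.5] w 35.5 F [ 3.4  3.6 -2.5] q [-25.  14. 108.   0.  58.  79.]
 tgt [ 441.3 -193.7  153. ] d_cm [-0.12  0.13 -0.15] rotvec [0.001 0.005 0.004]
```

```bash
python3 -m creep '[{"translation":[-1.0,0.3,-0.5],"delta_rot":[0,0,0]},{"translation":[-0.91,0.25,-0.64],"delta_rot":[0,0,0]},{"translation":[-0.81,0.21,-0.78],"delta_rot":[0,0,0]},{"translation":[-0.68,0.17,-0.9],"delta_rot":[0,0,0]},{"translation":[-0.53,0.14,-1.0],"delta_rot":[0,0,0]}]'
python3 -m creep '[{"translation":[0,0,0],"delta_rot":[0,0,0]}]'
python3 - <<'E'
from h import *
info([-70+72.8*np.cos(.365+2.35),-45,90+72.8*np.sin(.365+2.35)])
import cv2
for n in ("scene","side"):
    q,d=optics.grab_frame(n); cv2.imwrite(f"pics/{n}2.png",q[:,:,::-1])
E
```

```text
time_s: 3.82
ee_pos: [402.7, -184.7, 116.1]
ee_rot: [164.5, 89.8, -30.1]
force: [1.0, 0.9, 1.2]
gripper_width: 36.1
time_s: 3.9
ee_pos: [401.8, -184.5, 114.8]
ee_rot: [141.5, 89.9, -53.1]
force: [0.4, 0.7, -0.5]
gripper_width: 35.8
t 3.9 tcp [ 401.8 -184.5  114.8] w 35.8 F [ 0.4  0.7 -0.5] q [-26.  13. 116.  -0.  51.  78.]
 tgt [ 402.2 -183.7  115.1] d_cm [0.04 0.08 0.03] rotvec [0.001 0.001 0.004]
```

View pics/side2.png

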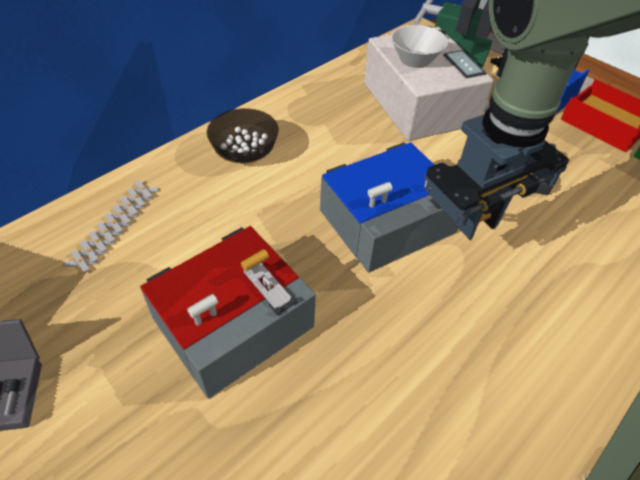

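The side view shows the lid shut at (380,185) with no hasp on it; the gripper is over the chest front. Next I'll release and rise.

```bash
python3 -m creep '[{"translation":[0,0,0],"delta_rot":[0,0,0]},{"translation":[0,0,0],"delta_rot":[0,0,0]},{"translation":[0,0,0],"delta_rot":[0,0,0]},{"translation":[0,0,0],"delta_rot":[0,0,0]},{"translation":[0,0,0],"delta_rot":[0,0,0]}]' 1 10
python3 -m creep '[{"translation":[0,0,0],"delta_rot":[0,0,0]},{"translation":[0,0,2],"delta_rot":[0,0,0]},{"translation":[0,0,3],"delta_rot":[0,0,0]},{"translation":[0,0,3],"delta_rot":[0,0,0]},{"translation":[0,0,2],"delta_rot":[0,0,0]}]'
python3 - <<'E'
from h import *
info([-20,45,114])
E
```

```text
time_s: 4.42
ee_pos: [403.0, -184.6, 115.2]
ee_rot: [147.3, 90.0, -47.3]
force: [-0.9, -0.2, 0.4]
gripper_width: 66.2
time_s: 4.83
ee_pos: [403.5, -184.8, 217.5]
ee_rot: [165.9, 89.8, -28.6]
force: [0.6, -0.5, -0.0]
gripper_width: 91.1
t 4.83 tcp [ 403.5 -184.8  217.5] w 91.1 F [ 0.6 -0.5 -0. ] q [-26.   7. 107.  -0.  66.  78.]
 tgt [ 537.2 -125.3  109. ] d_cm [ 13.37   5.95 -10.85] rotvec [0.001 0.003 0.004]
```

```bash
python3 -m creep '[{"translation":[3.34,1.49,0],"delta_rot":[0,0,0]},{"translation":[3.34,1.49,0],"delta_rot":[0,0,0]},{"translation":[3.34,1.49,0],"delta_rot":[0,0,0]},{"translation":[3.34,1.49,0],"delta_rot":[0,0,0]},{"translation":[0,0,0],"delta_rot":[0,0,0]}]'
python3 - <<'E'
from h import *
import cv2
info([-20,45,114])
c=optics.camera_params("wrist")
q,d=optics.grab_frame("wrist"); cv2.imwrite("pics/w3.png",q[:,:,::-1])
print(proj(c,chest(p,[[-20,45,114],[-20,27,114],[-20,63,114]])).round(0).tolist())
q,d=optics.grab_frame("scene"); cv2.imwrite("pics/scene3.png",q[:,:,::-1])
q,d=optics.grab_frame("side"); cv2.imwrite("pics/side3.png",q[:,:,::-1])
E
```

```text
time_s: 5.25
ee_pos: [541.8, -122.6, 214.5]
ee_rot: [-153.4, 89.8, 12.2]
force: [0.2, -0.2, 0.6]
gripper_width: 91.1
t 5.25 tcp [ 541.8 -122.6  214.5] w 91.1 F [ 0.2 -0.2  0.6] q [-14.  17.  94.   0.  69.  90.]
 tgt [ 537.2 -125.3  109. ] d_cm [ -0.46  -0.27 -10.55] rotvec [-0.001  0.004  0.   ]
[[325.0, 249.0], [347.0, 249.0], [302.0, 249.0]]
```

View pics/w3.png

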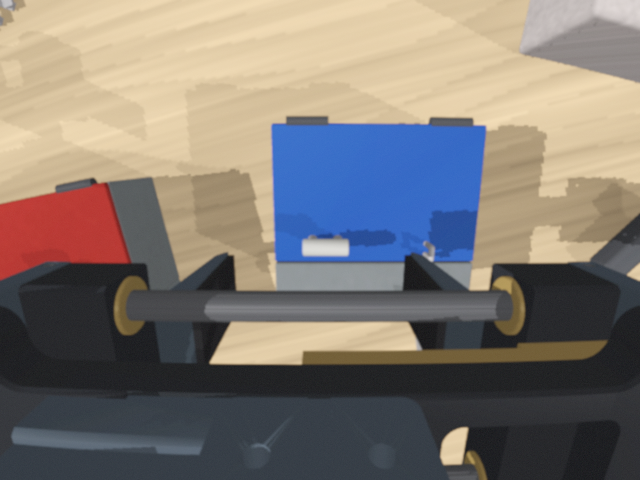

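View pics/side3.png

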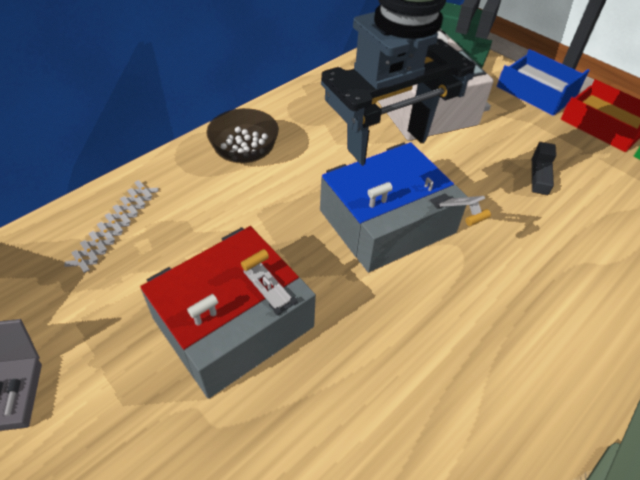

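In the side view the hasp leans out over the front, with its bar at (478,217), and the lid is shut. The wrist view has the handle at (326,247), predicted (325,249). Next I'll descend onto the handle.

```bash
python3 -m creep '[{"translation":[0,0,-3],"delta_rot":[0,0,0]},{"translation":[0,0,-3],"delta_rot":[0,0,0]},{"translation":[0,0,-3],"delta_rot":[0,0,0]},{"translation":[0,0,-1.8],"delta_rot":[0,0,0]},{"translation":[0,0,0],"delta_rot":[0,0,0]}]' 1 12
python3 - <<'E'
from h import *
info([-20,45,114])
E
```

```text
time_s: 5.82
ee_pos: [532.0, -124.8, 103.3]
ee_rot: [2.4, 89.5, 167.8]
force: [-0.2, -0.7, -0.1]
gripper_width: 90.9
t 5.82 tcp [ 532.  -124.8  103.3] w 90.9 F [-0.2 -0.7 -0.1] q [-14.  22. 103.  -0.  55.  90.]
 tgt [ 537.2 -125.3  109. ] d_cm [ 0.52 -0.05  0.57] rotvec [-0.002 -0.009  0.005]
```

```bash
python3 -m creep '[{"translation":[0,0,0],"delta_rot":[0,0,0]},{"translation":[0,0,0],"delta_rot":[0,0,0]},{"translation":[0,0,0],"delta_rot":[0,0,0]},{"translation":[0,0,0],"delta_rot":[0,0,0]},{"translation":[0,0,0],"delta_rot":[0,0,0]}]' -1 25
python3 -m creep '[{"translation":[0,0,0],"delta_rot":[0,0,0]},{"translation":[0,0,0],"delta_rot":[0,0,0]},{"translation":[0,0,0],"delta_rot":[0,0,0]},{"translation":[0,0,0],"delta_rot":[0,0,0]},{"translation":[0,0,0],"delta_rot":[0,0,0]}]'
python3 - <<'E'
from h import *
info([-20,45,114])
def pt(a):
    r=np.hypot(98,31); b=np.arctan2(31,-98)-a; return np.array([78+r*np.cos(b),45,83+r*np.sin(b)])
A=np.linspace(0,1.7,21)
W=lambda a:chest(p,[pt(a)])[0]
for i in range(20): print(round(A[i+1],3),((W(A[i+1])-W(A[i]))/10).round(2),W(A[i+1]).round(1))
E
cat >> h.py <<'E'
def lid(a):
    r=np.hypot(98,31); b=np.arctan2(31,-98)-a; return [78+r*np.cos(b),45,83+r*np.sin(b)]
E
```

```text
time_s: 6.23
ee_pos: [536.9, -125.1, 108.2]
ee_rot: [176.8, 89.9, -17.7]
force: [0.5, 0.6, -0.6]
gripper_width: 60.9
time_s: 6.65
ee_pos: [536.1, -125.9, 107.1]
ee_rot: [89.6, 89.9, -104.9]
force: [-1.7, -5.2, 1.0]
gripper_width: 35.5
t 6.65 tcp [ 536.1 -125.9  107.1] w 35.5 F [-1.7 -5.2  1. ] q [-14.  22. 103.  -0.  55.  90.]
 tgt [ 537.2 -125.3  109. ] d_cm [0.11 0.06 0.19] rotvec [ 0.002 -0.001  0.003]
0.085 [ 0.29 -0.07  0.82] [ 540.1 -126.1  122.2]
0.17 [ 0.36 -0.09  0.79] [ 543.6 -127.   130.1]
0.255 [ 0.42 -0.11  0.76] [ 547.8 -128.1  137.7]
0.34 [ 0.48 -0.12  0.72] [ 552.6 -129.3  144.9]
0.425 [ 0.54 -0.14  0.67] [ 558.  -130.7  151.6]
0.51 [ 0.59 -0.15  0.62] [ 563.9 -132.2  157.9]
0.595 [ 0.64 -0.16  0.57] [ 570.3 -133.8  163.6]
0.68 [ 0.69 -0.18  0.51] [ 577.2 -135.6  168.7]
0.765 [ 0.72 -0.19  0.45] [ 584.4 -137.4  173.2]
0.85 [ 0.76 -0.19  0.39] [ 592.  -139.4  177.1]
0.935 [ 0.79 -0.2   0.32] [ 599.9 -141.4  180.3]
1.02 [ 0.81 -0.21  0.25] [ 608.  -143.5  182.7]
1.105 [ 0.83 -0.21  0.18] [ 616.3 -145.6  184.5]
1.19 [ 0.84 -0.22  0.1 ] [ 624.7 -147.7  185.5]
1.275 [ 0.85 -0.22  0.03] [ 633.2 -149.9  185.8]
1.36 [ 0.84 -0.22 -0.05] [ 641.6 -152.1  185.3]
1.445 [ 0.84 -0.21 -0.12] [ 650.  -154.2  184.1]
1.53 [ 0.83 -0.21 -0.19] [ 658.2 -156.3  182.2]
1.615 [ 0.81 -0.21 -0.26] [ 666.3 -158.4  179.5]
1.7 [ 0.78 -0.2  -0.33] [ 674.1 -160.4  176.2]
```

```bash
python3 -m creep '[{"translation":[0.29,-0.07,0.82],"delta_rot":[0,0,0]},{"translation":[0.36,-0.09,0.79],"delta_rot":[0,0,0]},{"translation":[0.42,-0.11,0.76],"delta_rot":[0,0,0]},{"translation":[0.48,-0.12,0.72],"delta_rot":[0,0,0]},{"translation":[0.54,-0.14,0.67],"delta_rot":[0,0,0]}]'
python3 - <<'E'
from h import *
info(lid(.425))
E
```

```text
time_s: 7.07
ee_pos: [554.9, -130.8, 142.9]
ee_rot: [19.9, 89.6, -174.6]
force: [-2.4, -4.0, -6.0]
gripper_width: 35.4
t 7.07 tcp [ 554.9 -130.8  142.9] w 35.4 F [-2.4 -4.  -6. ] q [-14.  22.  97.  -0.  61.  90.]
 tgt [ 558.  -130.7  146.6] d_cm [0.31 0.01 0.38] rotvec [ 0.001 -0.007  0.003]
```

```bash
python3 -m creep '[{"translation":[0.59,-0.15,0.66],"delta_rot":[0.005,0.02,0]},{"translation":[0.64,-0.16,0.6],"delta_rot":[0.005,0.02,0]},{"translation":[0.69,-0.18,0.51],"delta_rot":[0.005,0.02,0]},{"translation":[0.72,-0.19,0.45],"delta_rot":[0.005,0.02,0]},{"translation":[0.76,-0.19,0.39],"delta_rot":[0.005,0.02,0]}]'
python3 - <<'E'
from h import *
info(lid(.85),6)
E
```

```text
time_s: 7.48
ee_pos: [587.6, -139.2, 169.6]
ee_rot: [1.7, 83.5, 167.2]
force: [-7.3, -2.5, -0.2]
gripper_width: 35.8
t 7.48 tcp [ 587.6 -139.2  169.6] w 35.8 F [-7.3 -2.5 -0.2] q [-14.  26.  86.  -0.  74.  90.]
 tgt [ 591.5 -139.2  172.1] d_cm [ 0.39 -0.    0.25] rotvec [ 0.001 -0.01   0.003]
```

```bash
python3 -m creep '[{"translation":[0.79,-0.2,0.35],"delta_rot":[0.005,0.02,0]},{"translation":[0.81,-0.21,0.27],"delta_rot":[0.005,0.02,0]},{"translation":[0.83,-0.21,0.18],"delta_rot":[0.005,0.02,0]},{"translation":[0.84,-0.22,0.1],"delta_rot":[0.005,0.02,0]},{"translation":[0.85,-0.22,0.03],"delta_rot":[0.005,0.02,0]}]'
python3 - <<'E'
from h import *
info(lid(1.275),12)
E
```

```text
time_s: 7.9
ee_pos: [630.1, -150.1, 180.0]
ee_rot: [1.1, 77.7, 166.6]
force: [-6.5, -2.3, 1.6]
gripper_width: 35.6
t 7.9 tcp [ 630.1 -150.1  180. ] w 35.6 F [-6.5 -2.3  1.6] q [-14.  33.  73.  -0.  86.  90.]
 tgt [ 632.2 -149.6  180.9] d_cm [0.21 0.05 0.09] rotvec [ 0.003 -0.005  0.004]
```

```bash
python3 -m creep '[{"translation":[0.84,-0.22,-0.05],"delta_rot":[0.005,0.02,0]},{"translation":[0.84,-0.21,-0.12],"delta_rot":[0.005,0.02,0]},{"translation":[0.83,-0.21,-0.19],"delta_rot":[0.005,0.02,0]},{"translation":[0.81,-0.21,-0.26],"delta_rot":[0.005,0.02,0]},{"translation":[0.6,-0.15,-0.25],"delta_rot":[0.005,0.02,0]}]'
python3 -m creep '[{"translation":[0,0,0],"delta_rot":[0,0,0]}]'
python3 - <<'E'
from h import *
info(lid(1.67),18)
import cv2
q,d=optics.grab_frame("scene"); cv2.imwrite("pics/scene4.png",q[:,:,::-1])
q,d=optics.grab_frame("side"); cv2.imwrite("pics/side4.png",q[:,:,::-1])
E
```

```text
time_s: 8.32
ee_pos: [670.6, -160.5, 171.7]
ee_rot: [1.0, 72.0, 166.3]
force: [-4.7, -3.1, 4.5]
gripper_width: 35.3
time_s: 8.4
ee_pos: [672.4, -161.1, 170.8]
ee_rot: [1.0, 72.2, 166.4]
force: [-0.5, -4.3, 1.8]
gripper_width: 35.9
t 8.4 tcp [ 672.4 -161.1  170.8] w 35.9 F [-0.5 -4.3  1.8] q [-14.  41.  61.  -0.  96.  90.]
 tgt [ 669.9 -159.3  172.7] d_cm [-0.25  0.18  0.19] rotvec [0.006 0.003 0.004]
```

View pics/side4.png

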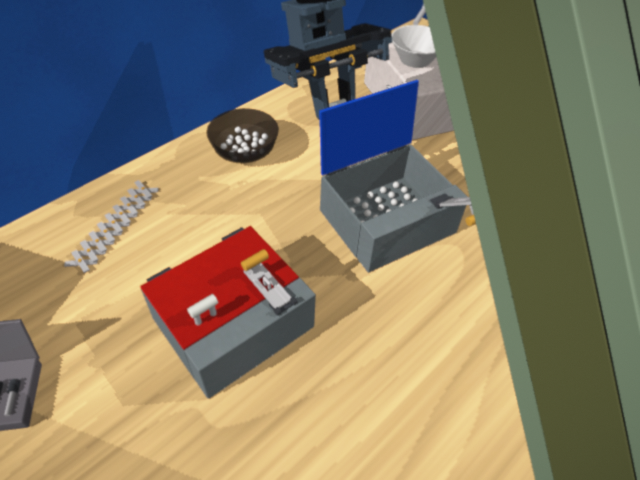

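View pics/scene4.png

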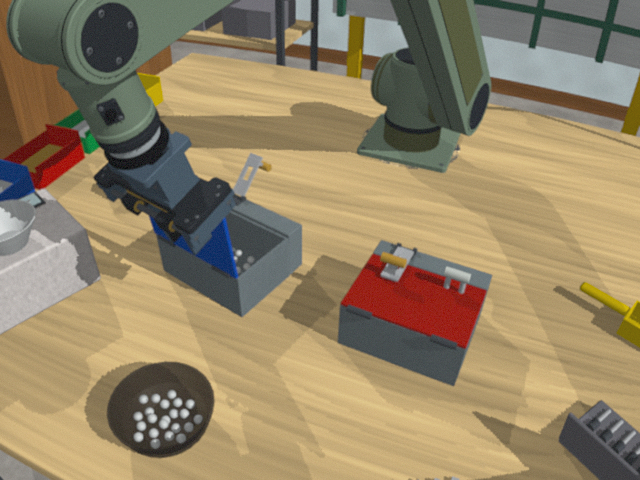

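The lid stands open: in the side view it is past upright at (370,130), with rivets visible inside. The hasp is still leaning forward, with its bar at (265,167) in the scene view. I'll release and back out along the tool axis.

```bash
python3 -m creep '[{"translation":[0,0,0],"delta_rot":[0,0,0]},{"translation":[0,0,0],"delta_rot":[0,0,0]},{"translation":[0,0,0],"delta_rot":[0,0,0]},{"translation":[0,0,0],"delta_rot":[0,0,0]},{"translation":[0,0,0],"delta_rot":[0,0,0]}]' 1 10
python3 -m creep '[{"translation":[0,0,0],"delta_rot":[0,0,0]},{"translation":[0,0,0],"delta_rot":[0,0,0]},{"translation":[0.6,-0.15,1.9],"delta_rot":[0,0,0]},{"translation":[0.9,-0.23,2.85],"delta_rot":[0,0,0]},{"translation":[0.9,-0.23,2.85],"delta_rot":[0,0,0]}]'
python3 -m creep '[{"translation":[0.6,-0.15,3],"delta_rot":[0,0,0]},{"translation":[0,0,3],"delta_rot":[0,0,0]},{"translation":[0,0,3],"delta_rot":[0,0,0]},{"translation":[0,0,2],"delta_rot":[0,0,0]},{"translation":[0,0,0],"delta_rot":[0,0,0]}]'
python3 - <<'E'
from h import *
info(lid(1.67),18)
import cv2
q,d=optics.grab_frame("scene"); cv2.imwrite("pics/scene5.png",q[:,:,::-1])
q,d=optics.grab_frame("side"); cv2.imwrite("pics/side5.png",q[:,:,::-1])
E
```

```text
time_s: 8.92
ee_pos: [671.5, -158.9, 171.3]
ee_rot: [0.4, 72.3, 165.9]
force: [-0.1, -0.4, -0.1]
gripper_width: 66.4
time_s: 9.33
ee_pos: [695.2, -165.3, 247.6]
ee_rot: [0.5, 72.1, 166.0]
force: [1.1, -0.1, 0.1]
gripper_width: 91.4
time_s: 9.75
ee_pos: [702.2, -167.1, 362.4]
ee_rot: [0.5, 72.8, 166.0]
force: [-1.1, -0.4, 0.9]
gripper_width: 91.2
t 9.75 tcp [ 702.2 -167.1  362.4] w 91.2 F [-1.1 -0.4  0.9] q [-14.  44.  28.  -0. 125.  90.]
 tgt [ 669.9 -159.3  172.7] d_cm [ -3.23   0.78 -18.97] rotvec [0.006 0.013 0.003]
```

View pics/side5.png

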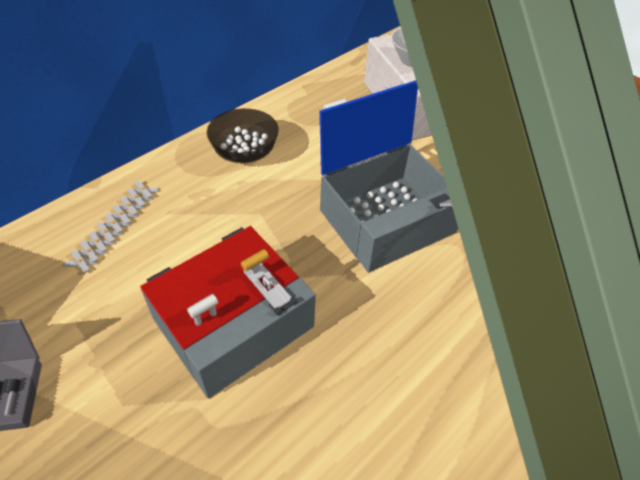

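View pics/scene5.png

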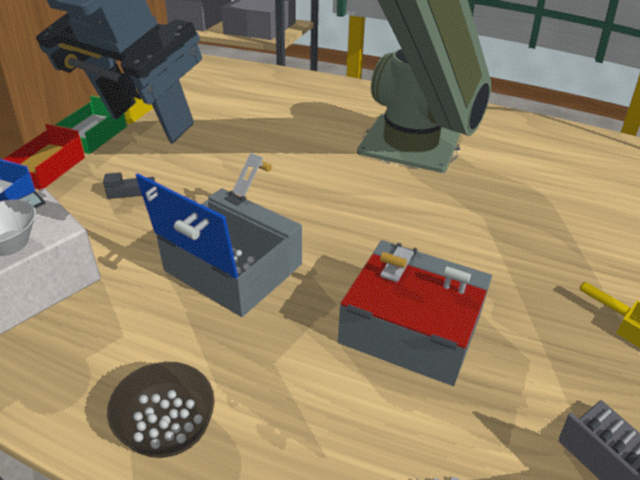

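The arm is clear of everything. The lid stays open with its handle at (188,230), the hasp leans forward with its bar at (265,167), and the red chest is unchanged. I'll run a quick numeric angle check before handing in.

Run:
```python
from h import *
c=optics.camera_params("scene")
for a in (1.5,1.6,1.7,1.75): print("lid",a,proj(c,chest(p,[lid(a)])).round(1))
for a in (2.1,2.2,2.3,2.4,2.5): print("hasp",a,proj(c,chest(p,[[-70+72.8*np.cos(.365+a),-45,90+72.8*np.sin(.365+a)]])).round(1))
```

```text
lid 1.5 [[195.5 219.3]]
lid 1.6 [[190.5 224.5]]
lid 1.7 [[185.7 230.3]]
lid 1.75 [[183.4 233.4]]
hasp 2.1 [[257.2 158.9]]
hasp 2.2 [[259.  160.8]]
hasp 2.3 [[260.5 163. ]]
hasp 2.4 [[261.8 165.5]]
hasp 2.5 [[262.8 168.3]]
```

Run:
```python
import cv2
a=cv2.imread("pics/scene5.png")[140:290,130:310]; cv2.imwrite("pics/c5.png",cv2.resize(a,None,fx=4,fy=4,interpolation=cv2.INTER_CUBIC))
```

```text
(no output)
```

View pics/c5.png

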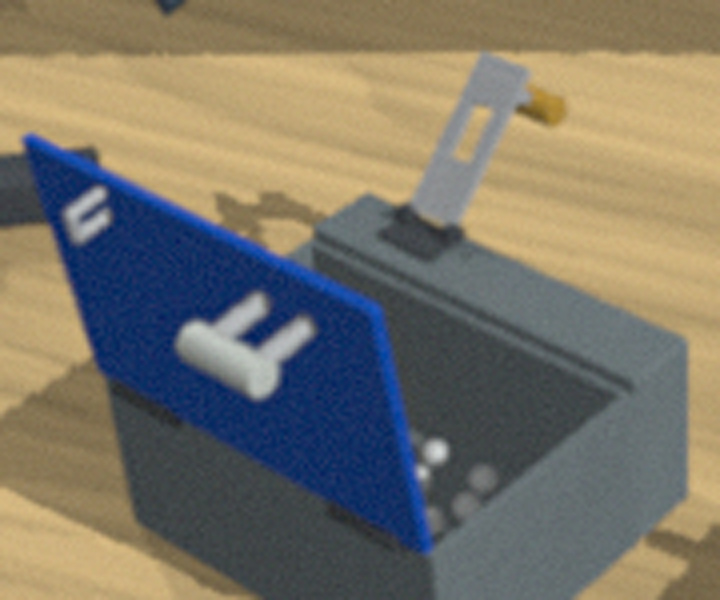

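The handle centre is at about (187,230), which puts the lid near 1.7 rad. The visible hasp bar end fits about 2.35 rad. Handing in.

Run:
```python
from workcell import env
print(env.job_done())
```

```text
the job is handed in; nothing more can be done
None
```

The blue chest's hasp is flipped forward and its lid stands wide open. I handed the job in at about 9.9 s, with the gripper open and raised about 19 cm above the lid handle.

- **Hasp:** I pinched it by the crossbar and swung it to about 2.35 rad towards the chest's front. The lid stayed shut while I did this, as the pictures taken straight afterwards show.
- **Lid:** I raised it by its handle to about 1.65–1.7 rad (stop at 1.75), released it and backed out. The last pictures show it standing open without support.
- **Red chest:** its lid is shut and its hasp is down, as at the start.
- **Forces:** the highest wrist force I read was about 9 N.
- **Weakest check:** the hasp angle at the end. Only part of the bar showed behind the strap in the last picture, so 2.35 rad comes mainly from the arm's position at release. The picture fits it to within a few pixels.

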